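# Refit the lever of a kitchen tap on its splined spindle and shut the valve

## Task

The lever of one tap valve has come off: find the turn at which its splined bore matches the bare valve's splined spindle, thread it on and seat it fully home, flat on the valve. Then turn the valve off with it, clockwise to its stop, and let go. Be gentle, for the spline adapter is plastic, and leave the other valve's lever and the things around as they are.

Things in the scene. Friction and masses are not known exactly. Their poses are not given: they have to be found in the camera images.
- lever_hub (a point): Centre, half-way up, of the loose chrome lever's hub: 40 mm across, 40 mm high, standing on the worktop bore down, with a blue dot on top; its sides facing +y and -y are flat enough to grip. z is up along the bore, x points along the blade: a bar 13 mm wide, 8 mm thick, that leaves the hub with its middle 34 mm above the hub's underside and ends 92 mm from the axis. 145 to 225 g.
- lever_rim (a point): Centre of the bore's mouth in the hub's underside, axes as lever_hub. The bore is 22 mm wide, 28 mm deep. Five inward teeth 3 mm wide, 60 degrees apart, 15 mm between opposite tips, run from 1 to 17 mm above the underside. The sixth place, on the blade's side, has no tooth, so the lever fits the spindle at one angle only.
- lever_tip (a point): Centre of the blade's round end, 83 mm from the hub's axis, 34 mm above the hub's underside. Turned hard against the off stop, it stands about 8 mm past the off line (clockwise), because of the play in the splines.
- bare_seat (a point): Centre of the flat top (44 mm across) of the bare valve's fixed chrome body, 40 mm above the worktop, on the spindle's axis; it does not turn. The hub's underside rests here when home. z is up; x points the way the lever points when the valve is off (towards the bowl), y the way it points when full on, a quarter turn anticlockwise from above.
- bare_ribs (a point): On the axis, level with the ribs' top, 16 mm above the seat; does not turn. White plastic spline adapter, 20 mm over six ribs 3.5 mm wide, 60 degrees apart, top 2 mm chamfered; one gap is filled (wide rib, 8.5 mm) and points where the blade must point. Off-angle the teeth rest on the ribs, the underside 15 mm above the seat; 60 degrees off it may sink 3 mm, no more.
- bare_nose (a point): Top of the spindle's brass nose, 26 mm above the seat; does not turn. The nose is 6 mm thick here, widens to 13 mm at 18 mm above the seat and centres the bore. The spindle's angle is not reported: it was left partly on, 0.25 to 1.55 rad anticlockwise of off. It turns with 0.12 N m of friction, with dead stops at off and full on.
- bare_valve: The bare valve's chrome body, fixed to the worktop, foot 58 mm across, 40 mm high, spindle on top; origin under its centre, axes as bare_seat. At the right angle (play 0.08 rad each way) the lever goes down with a light push; if it sticks half-way, a small wriggle frees it. Its plastic splines bear less than 70 N of contact force in all, or some 0.45 N m against a stop.
- other_lever_tip (a point): End of the lever of the other valve, which is whole and of the same model (red dot), 300 mm from the bare valve, on the other side of the spout. Leave it as it stands.
- spout: The chrome swan-neck spout midway between the two valves, 150 mm from each; its foot is the origin, x points along the spout to the bowl. It rises to 252 mm, the tube is 23 mm thick. Fixed.
- mug: White mug, 82 mm across, 92 mm high, standing; origin under its centre. Leave alone.
- tumbler: Drinking glass, 68 mm across, 110 mm high, standing; origin under its centre. Leave alone.
- dish_soap: Green bottle of dish soap, 60 mm across, 190 mm high, standing; origin under its centre. Leave alone.
- wrench: Steel wrench, 200 mm, lying flat. Leave alone.
- screwdriver: Screwdriver with orange handle, 190 mm, lying. Leave alone.
- hex_key: Dark hex key, 80 mm by 30 mm, 8 mm thick, lying. Leave alone.
- pastry_brush: Pastry brush with wooden handle, 220 mm, lying. Leave alone.
- parts_dish: Blue plastic dish with small tap parts, 100 mm by 75 mm, 28 mm high; origin under its centre. Leave alone.
Things that resemble listed ones, but are neither listed nor needed, are in the scene too. What is shaped like the part that bears lever_hub but green, purple or yellow is not meant.

How it is judged:
By the outcome, as a careful person would: the job done as asked, in the order asked, and still so for the second after the job is handed in, with the robot touching nothing.
It also fails if it takes over 70 s, if anything falls off the work surface, if the arm or the gripper's body presses on something with over 40 N, if the wrist force passes 120 N, or if a joint passes its speed limit or range.

## Robot

A 7-joint arm with a two-finger parallel gripper is mounted at the origin on the work surface. World frame = base frame: x ahead of the robot, y to its left, z up, the work surface at z = 0. Lengths are in m, angles in degrees, forces in N, time in s.
With the tool pointing down it reaches from about 0.425 to 0.875 m from the base axis. Payload 4.7 kg.
Tool frame: the origin (TCP) lies midway between the tips of the shut fingers; the grasp point (between the pads) lies 19 mm behind it; z points along the fingers, x is the direction in which the jaws open and shut, and the axes are right-handed (so a half turn about z gives the same grasp; the last joint's range is limited). The gripper opens to 87 mm and grips with 3 to 60 N. Pads are 19 mm wide; open, the fingers measure 117 mm over their backs; the gripper's body (75 mm by 190 mm) begins 51 mm behind the grasp point.
Start: joints at [-68.234, 18.392, -4.016, 83.108, 1.295, 78.541, -3.26], TCP at [0.233, 0.607, 0.223] pointing down, gripper open.
Joint ranges: [-163.93, 163.93], [-17.29, 119.83], [-79.2, 71.16], [3.27, 140.29], [-89.18, 269.18], [5.43, 117.66], [-154.24, 154.24]. Speed limits (degrees/s): [147.25, 147.25, 180, 180, 180, 180, 180].

## Interface

Orientations are given as [roll, pitch, yaw] about the fixed x, y, z axes, in that order (R = Rz(yaw) Ry(pitch) Rx(roll)).
In Python, from cell import telemetry, optics, env gives the robot as it stands.
- The arm moves only by the tool arm_command, never from a script. Its arguments are lists of equal length, an entry for each row: "translation": the shift along the tool's x, y, z in cm, a list of three; "twist": the turn about the tool's z in degrees. In form: {"translation": [[x, y, z], ...], "twist": [twist, ...]}. A call has 1 to 10 rows; each row shifts and turns the pose as measured when the row begins, along the tool's axes as they then stand; what a row does not reach is not made up. A row lasts 1/8 s, in which the tool goes at most 62.5 mm and 10.7 degrees, less where a joint would pass 70% of its speed; a pose out of reach is approached as far as the arm can. A call is refused whole if a number of a shift passes 6.25 or a number of a turn 10.7, either way. A call with a gripper value outside its range is refused whole. "grip" is the opening in per cent of the stroke, from 0 (shut) to 100 (fully open), set as the call begins (left out, the last holds). The fingers move at their own pace and stop on an object; "force" is the grip in N (left out, the last holds). Time passes only in rows, so rows that do not move let the fingers close. It gives the time, the measured TCP pose, the force and the opening at its end, in the units of the state.
- telemetry.get_obs(): the state, without advancing time (a new reading comes with each control period).
- optics.read_camera(name): name is "scene" or "top" or "wrist"; returns a dict with "img" (480x640x3 uint8, blue, green, red), "fx", "fy", "cx", "cy" (pixels), "extrinsics" (4x4, takes a point from camera to world coordinates); the wrist camera has in their place "hand_eye" (4x4, takes a point from camera to tool coordinates, whose origin is the TCP and whose axes are the tool frame's). Camera axes: x right, y up, looking along -z (the intrinsics and any distortion apply to the point x, -y, -z); pixel columns grow to the right and rows downward; lengths in m; the calibration is good to about 2 mm. A picture is of the moment at which its call begins: read the wrist's pose just before it. There is no depth.
- env.sign_off(): hands the job in, once; it reports no verdict.
The state is a dict: "time_s": time; "qpos": joint angles; "joint_velocities": joint speeds; "effort": joint torques, N m; "tool_pos": TCP position; "tool_rot": TCP orientation; "force": force on the tool from outside, world axes, zero at the start; "wrist_torque": the same for the moment, N m; "grip_width": finger opening in m.
Only numpy, scipy, OpenCV 4.12 (cv2) and the standard library are available. Lean on these libraries where they do the work, as an engineer would, in place of code of your own. Each camera call takes 0.05 s, during which the arm holds its last target. There are 200 camera calls.

## Working session

There is one attempt and no reset: what is moved stays moved. The work goes in short steps, Python scripts to look and compute and a tool call to move; the robot and the scene stay as the last step left them, time stands still between calls to the robot, and variables do not carry over. Pictures are saved under pics/ and viewed, about 8 in all and at most 12, crops included, and the job is handed in when it is done.

Besides the shell and the picture viewer there is one more tool, called after "Request:" as name([rows], argument=value, ...), one row to a line, values as JSON. arm_command: Moves the arm, as the interface text tells. Its arguments: {"type":"object","properties":{"translation":{"type":"array","items":{"type":"array","items":{"type":"number"}}},"twist":{"type":"array","items":{"type":"number"}},"grip":{"type":"number"},"force":{"type":"number"}},"required":["translation","twist"]}

```bash
mkdir -p pics; ls; cat > h.py <<'E'
import numpy as np, cv2
from cell import telemetry, optics, env
from scipy.spatial.transform import Rotation as R
def shot(n, save=None):
    o=telemetry.get_obs(); c=optics.read_camera(n)
    if 'extrinsics' in c: E=np.array(c['extrinsics'])
    else:
        T=np.eye(4); T[:3,:3]=R.from_euler('xyz',o['tool_rot'],degrees=True).as_matrix(); T[:3,3]=o['tool_pos']
        E=T@np.array(c['hand_eye'])
    c['E']=E
    if save: cv2.imwrite('pics/'+save,c['img'])
    return c
def ray(c,u,v):
    K=np.array([[c['fx'],0,c['cx']],[0,c['fy'],c['cy']],[0,0,1.]])
    d=c.get('distortion',c.get('dist'))
    p=cv2.undistortPoints(np.array([[[u,v]]],float),K,None if d is None else np.array(d,float))[0,0]
    return c['E'][:3,3], c['E'][:3,:3]@np.array([p[0],-p[1],-1])
def onz(c,u,v,z):
    o,d=ray(c,u,v); return o+d*(z-o[2])/d[2]
def proj(c,P):
    q=c['E'][:3,:3].T@(np.array(P)-c['E'][:3,3]); return c['cx']+c['fx']*q[0]/-q[2], c['cy']-c['fy']*q[1]/-q[2]
E
python3 - <<'E'
from h import *
print(telemetry.get_obs())
for n in('top','scene'):
    c=shot(n,n+'0.png'); print({k:v for k,v in c.items() if k not in('img','E')})
E
```

```text
pics
{'time_s': 0.0, 'qpos': array([-68.2367541 ,  18.44113576,  -4.0138624 ,  83.17566252,
         1.29458842,  78.54117817,  -3.26077995]), 'joint_velocities': array([-0.18336835, -0.03139225,  0.01770935,  0.01358279,  0.03557409,
       -0.0350806 ,  0.0779617 ]), 'effort': array([ 1.41446471e-04, -4.91282523e+01, -4.03810563e-01, -3.12535608e+01,
       -6.40455913e-02,  4.35870280e-02,  1.48503505e-04]), 'tool_pos': array([0.23232737, 0.60645773, 0.2214311 ]), 'tool_rot': array([1.79994077e+02, 1.12761125e-01, 6.90440689e+01]), 'force': array([ 0.13085449, -1.03414588, -0.41090364]), 'wrist_torque': array([ 0.01155038, -0.02367513, -0.01182902]), 'grip_width': 0.0869034267998967}
{'fx': 535.7518843591131, 'fy': 535.7518843591131, 'cx': 318.41527538366574, 'cy': 241.71124509864785, 'extrinsics': array([[ 0.02201794,  0.98927407, -0.1444023 ,  0.37827614],
       [-0.99975191,  0.02130085, -0.00651025, -0.01037198],
       [-0.00336453,  0.14450982,  0.98949765,  1.24306787],
       [ 0.        ,  0.        ,  0.        ,  1.        ]])}
{'fx': 489.46809751446204, 'fy': 489.46809751446204, 'cx': 327.5753527180808, 'cy': 243.15790607029513, 'extrinsics': array([[-3.05418836e-01, -5.74825377e-01,  7.59141041e-01,
         1.36057171e+00],
       [ 9.52217945e-01, -1.83898245e-01,  2.43849177e-01,
         2.64903613e-01],
       [-5.65990076e-04,  7.97343854e-01,  6.03525027e-01,
         7.38066440e-01],
       [ 0.00000000e+00,  0.00000000e+00,  0.00000000e+00,
         1.00000000e+00]])}
```

View pics/top0.png

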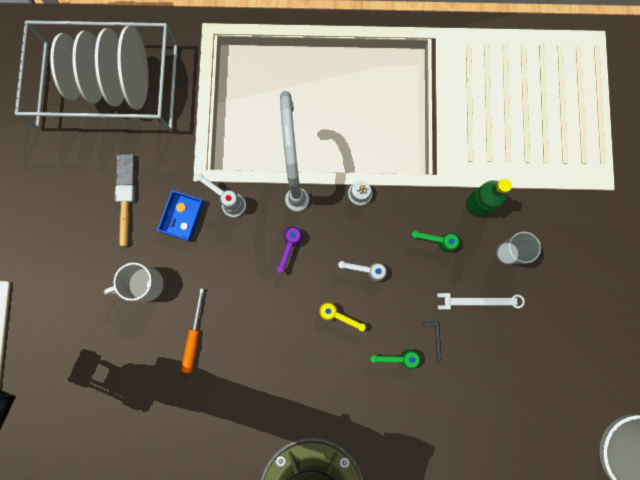

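View pics/scene0.png

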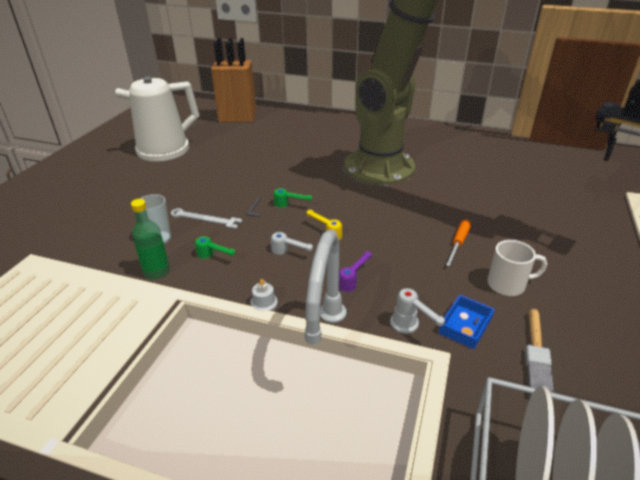

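Top view: the chrome lever with the blue dot is at (378,271), with its blade towards (342,265). Lookalikes are green (452,242) and (412,360), purple (292,236), yellow (328,312), and the whole valve's red-dot lever (229,198). Only (378,271) is chrome with a blue dot. The bare valve is at (361,190).

```bash
python3 - <<'E'
from h import *
c=shot('top'); im=c['img']
hsv=cv2.cvtColor(im,cv2.COLOR_BGR2HSV)
m=cv2.inRange(hsv,(100,120,60),(130,255,255))
n,l,s,ct=cv2.connectedComponentsWithStats(m)
for i in range(1,n): print(s[i],ct[i])
print('hub',onz(c,378,271,.04),'tip',onz(c,343,265,.038),'nose',onz(c,361.5,185,.066),'spout',onz(c,297,200,0),'red',onz(c,229,198,.08),'bottle',onz(c,478,206,0))
a=cv2.resize(im[170:290,320:420],(500,600),interpolation=cv2.INTER_CUBIC); cv2.imwrite('pics/crop1.png',a)
E
```

```text
[ 157  190   47   51 1418] [180.38434415 215.32369535]
[290 232   6   6  32] [292.5 234.5]
[449 239   5   5  21] [451. 241.]
[376 269   5   5  22] [377.90909091 270.90909091]
[326 309   5   5  18] [327.88888889 310.72222222]
[409 357   6   6  23] [411.47826087 359.60869565]
hub [ 0.49013269 -0.13799343  0.04      ] tip [ 0.50219055 -0.0591255   0.038     ] nose [ 0.68132858 -0.09689923  0.066     ] spout [0.65856041 0.05079709 0.        ] red [0.64185093 0.19804862 0.08      ] bottle [ 0.65315949 -0.37772426  0.        ]
```

View pics/crop1.png

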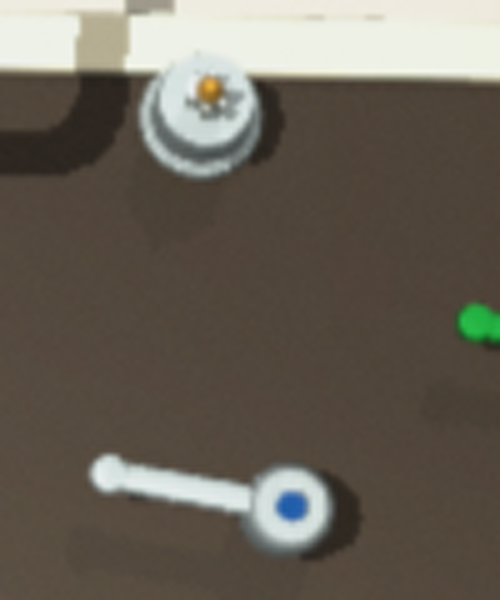

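Crop: confirmed, this is the chrome lever with the blue dot at crop (292,506) and its blade tip at (108,473). The bare valve's brass nose is at crop (209,88). I'll now plan the rows to get above the lever.

```bash
cat >> h.py <<'E'
def rows(poses, start=None):
    """poses: list of (x,y,z,yaw) tool-down; prints tool-frame rows (cm, deg)"""
    o=telemetry.get_obs(); p=np.array([*o['tool_pos'],o['tool_rot'][2]]) if start is None else np.array(start,float)
    T,W=[],[]
    for q in poses:
        q=np.array(q,float); M=R.from_euler('z',p[3],degrees=True)*R.from_euler('x',180,degrees=True)
        T.append([round(float(v),1) for v in M.inv().apply(q[:3]-p[:3])*100])
        W.append(round(float(-((q[3]-p[3]+180)%360-180)),1)); p=q
    print(T,W)
E
python3 - <<'E'
from h import *
n=16
P=[]
for i in range(1,n+1):
    s=i/n; a=np.radians(69+(-15.7-69)*s); r=np.interp(s,[0,.4,.8,1],[.65,.48,.47,.49])
    P.append((r*np.cos(a),r*np.sin(a),.222-.0*s,69+(-9-69)*s))
rows(P[:8]); rows(P[8:],P[7])
E
```

```text
[[-2.9, 5.8, -0.0], [-3.0, 5.5, 0.0], [-3.0, 5.2, 0.0], [-3.0, 5.0, 0.0], [-3.0, 4.7, 0.0], [-3.0, 4.4, 0.0], [-1.6, 4.4, 0.0], [-0.6, 4.4, 0.0]] [4.9, 4.9, 4.9, 4.9, 4.9, 4.9, 4.9, 4.9]
[[-0.6, 4.4, 0.0], [-0.6, 4.3, 0.0], [-0.7, 4.3, 0.0], [-0.7, 4.3, 0.0], [-0.6, 4.3, 0.0], [0.0, 4.4, 0.0], [-0.0, 4.5, 0.0], [-0.1, 4.5, 0.0]] [4.9, 4.9, 4.9, 4.9, 4.9, 4.9, 4.9, 4.9]
```

Request:
arm_command([
  [-2.9,5.8,0],
  [-3,5.5,0],
  [-3,5.2,0],
  [-3,5,0],
  [-3,4.7,0],
  [-3,4.4,0],
  [-1.6,4.4,0],
  [-0.6,4.4,0],
], twist=[4.9,4.9,4.9,4.9,4.9,4.9,4.9,4.9], grip=100)

```text
time_s: 1.15
tool_pos: [0.4244, 0.2036, 0.2185]
tool_rot: [-180.0, 0.2, 29.0]
force: [-0.0, -0.5, 1.5]
grip_width: 0.087
```

Request:
arm_command([
  [-0.6,4.4,0],
  [-0.6,4.3,0],
  [-0.7,4.3,0],
  [-0.7,4.3,0],
  [-0.6,4.3,0],
  [0,4.4,0],
  [0,4.5,0],
  [-0.1,4.5,0],
  [0,0,0],
], twist=[4.9,4.9,4.9,4.9,4.9,4.9,4.9,4.9,0])

```text
time_s: 2.28
tool_pos: [0.458, -0.159, 0.2181]
tool_rot: [179.9, 0.1, -12.0]
force: [-0.7, 0.5, -0.1]
grip_width: 0.0866
```

```bash
python3 - <<'E'
from h import *
c=shot('wrist','w1.png'); o=telemetry.get_obs(); print(o['tool_pos'],o['tool_rot'],o['qpos'])
print(c['hand_eye'],c['fx'])
for P in([.49,-.138,.04],[.675,-.098,.066]): print(proj(c,P))
E
```

```text
[ 0.458523   -0.15658777  0.2179682 ] [ 1.79918122e+02  1.62651274e-01 -1.18022191e+01] [-23.28136661  -3.3939242   37.91008452 107.3005471    2.24529174
  75.54760478   2.2113363 ]
[[ 9.99999594e-01  5.19538893e-04  7.35999136e-04 -8.93846161e-04]
 [ 6.94114362e-04 -9.65116818e-01 -2.61818728e-01 -7.16515560e-02]
 [ 5.74300132e-04  2.61819132e-01 -9.65116787e-01 -1.61554317e-01]
 [ 0.00000000e+00  0.00000000e+00  0.00000000e+00  1.00000000e+00]] 386.4036022900151
(np.float64(346.2319113306055), np.float64(187.57117536731462))
(np.float64(578.7522857387371), np.float64(89.5929492580241))
```

View pics/w1.png

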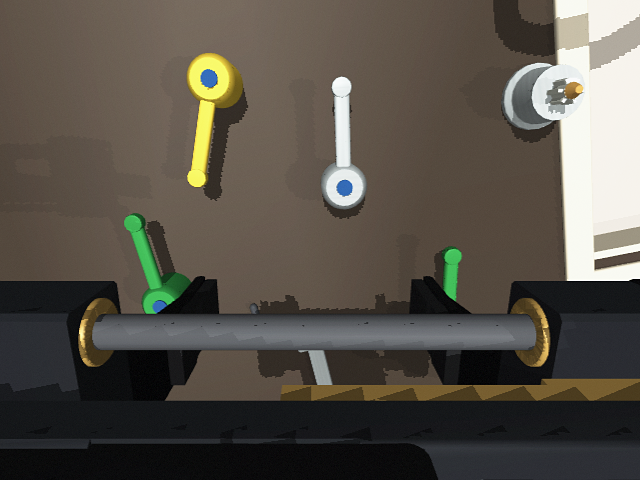

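Wrist view: blue dot at (345,188), blade tip at (341,87), bare valve nose at (578,90). All three are close to predictions, so I'll aim the grasp.

```bash
python3 - <<'E'
from h import *
c=shot('wrist'); hsv=cv2.cvtColor(c['img'],cv2.COLOR_BGR2HSV)
m=cv2.inRange(hsv[150:230,300:400],(100,120,60),(130,255,255)); M=cv2.moments(m,True); u,v=300+M['m10']/M['m00'],150+M['m01']/M['m00']
H=onz(c,u,v,.04); 
# blade tip: bright contour near top
g=cv2.inRange(hsv[60:120,315:370],(0,0,150),(180,70,255)); 
ys,xs=np.nonzero(g); top=ys.min(); print('g top',60+top, 'cols',315+xs[ys<top+20].mean())
tu=315+xs[ys<top+20].mean(); tv=60+top+10
T=onz(c,tu,tv,.038); a=np.degrees(np.arctan2(*(T-H)[1::-1])); print(u,v,H,T,np.linalg.norm((T-H)[:2]),a)
print('nose',onz(c,575,90,.066))
yaw=a-90
p=telemetry.get_obs(); z0=p['tool_pos'][2]
rows([(H[0],H[1],.17,yaw),(H[0],H[1],.12,yaw),(H[0],H[1],.075,yaw)])
E
```

```text
g top 80 cols 341.56739811912223
344.3193717277487 190.71204188481676 [ 0.48829507 -0.13762219  0.04      ] [ 0.50158655 -0.05540385  0.038     ] 0.08328577257991437 80.81696659470812
nose [ 0.67243806 -0.09430773  0.066     ]
[[2.5, -2.3, 4.8], [-0.0, -0.0, 5.0], [-0.0, -0.0, 4.5]] [-2.4, -0.0, -0.0]
```

Request:
arm_command([
  [2.5,-2.3,4.8],
  [0,0,5],
  [0,0,4.5],
  [0,0,0],
], twist=[-2.4,0,0,0])

```text
time_s: 2.88
tool_pos: [0.4915, -0.1288, 0.0719]
tool_rot: [-179.8, 0.0, -8.4]
force: [0.1, 0.1, 0.5]
grip_width: 0.087
```

```bash
python3 - <<'E'
from h import *
c=shot('wrist','w2.png'); o=telemetry.get_obs(); print(o['tool_pos'],o['tool_rot'],o['force'])
rows([(.489,-.1378,.04,-9.2),(.489,-.1378,.010,-9.2)])
print(proj(c,[.489,-.1378,.04]))
E
```

```text
[ 0.49344896 -0.12926711  0.07406743] [-179.78615765   -0.23137696   -8.40803588] [0.03598387 0.1420554  0.11750609]
[[-0.3, 0.9, 3.4], [-0.0, -0.0, 3.0]] [0.8, -0.0]
(np.float64(313.52276487894426), np.float64(291.7713419148432))
```

View pics/w2.png

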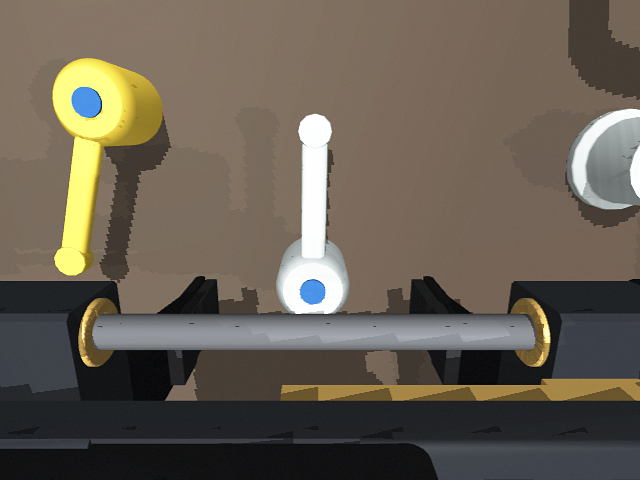

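The dot is at (312,291) against a predicted (313,292), so I'm descending.

Request:
arm_command([
  [-0.3,0.9,3.2],
  [0,0,2.8],
  [0,0,0],
], twist=[0.8,0,0])

```text
time_s: 3.3
tool_pos: [0.4965, -0.136, 0.02]
tool_rot: [-179.6, -0.9, -8.9]
force: [0.5, -0.5, 0.4]
grip_width: 0.087
```

```bash
python3 - <<'E'
from h import *
o=telemetry.get_obs(); print(o['tool_pos'],o['tool_rot'],o['force'])
rows([(.489,-.1378,.010,-9.2)])
E
```

```text
[ 0.49646648 -0.13598581  0.02004408] [-179.61286688   -0.91657013   -8.9414416 ] [ 0.54390632 -0.46961752  0.37256997]
[[-0.7, 0.3, 1.0]] [0.3]
```

Request:
arm_command([
  [-0.7,0.2,0.8],
  [0,0,0],
], twist=[0.3,0])

```text
time_s: 3.55
tool_pos: [0.4919, -0.1368, 0.0152]
tool_rot: [-179.5, -1.2, -9.2]
force: [-0.9, 0.2, -0.6]
grip_width: 0.0871
```

Request:
arm_command([
  [0,0,0],
  [0,0,0],
  [0,0,0],
  [0,0,0],
  [0,0,0],
  [0,0,0],
], twist=[0,0,0,0,0,0], grip=0, force=25)

```text
time_s: 4.3
tool_pos: [0.4928, -0.1367, 0.0171]
tool_rot: [-179.5, -1.4, -9.2]
force: [-2.4, 0.1, 1.0]
grip_width: 0.0402
```

```bash
python3 - <<'E'
from h import *
o=telemetry.get_obs(); print(o['tool_pos'],o['tool_rot'],o['force'],o['wrist_torque'],o['qpos'])
E
```

```text
[ 0.49284149 -0.13669387  0.01709628] [-179.47050157   -1.35402137   -9.19420437] [-2.42105204  0.11237961  1.04332229] [-0.01017794  0.49533455 -0.00544327] [-20.54862924  14.5077028   37.11097316 117.2128594  -12.18673966
  50.46710954  14.10773733]
```

Request:
arm_command([
  [0,0,-2],
  [0,0,-4],
  [0,0,-5],
  [0,0,0],
], twist=[0,0,0,0])

```text
time_s: 4.8
tool_pos: [0.4888, -0.1371, 0.1281]
tool_rot: [-179.5, -1.2, -9.2]
force: [0.9, 0.9, -2.2]
grip_width: 0.0397
```

```bash
python3 - <<'E'
from h import *
c=shot('wrist','w3.png');o=telemetry.get_obs(); print(o['tool_pos'],o['tool_rot'],o['force'],o['wrist_torque'],o['qpos'],o['grip_width'])
E
```

```text
[ 0.48694861 -0.13650106  0.12584894] [-179.5618016    -0.89801021   -9.20257411] [-0.47783841 -0.40290004 -2.25647525] [-0.09191495  0.10462436  0.01496623] [-24.28596195   4.40176704  39.14108106 112.24604173  -3.68675274
  63.53206086   7.17294201] 0.039721531622012946
```

View pics/w3.png

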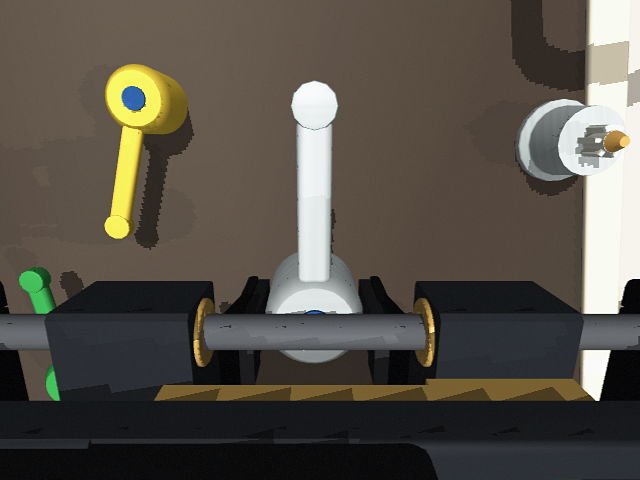

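The lever is held, with its blade straight out to (314,105). The valve is at (590,145). Next I'll go beside the valve for a close look at the splines.

```bash
python3 - <<'E'
from h import *
rows([(.53,-.150,.126,-9.2),(.575,-.165,.122,-9.2),(.615,-.178,.115,-9.2)])
E
```

```text
[[4.5, 0.6, -0.0], [4.7, 0.8, 0.4], [4.2, 0.6, 0.7]] [-0.0, -0.0, -0.0]
```

Request:
arm_command([
  [4.5,0.7,0],
  [4.7,0.8,0.4],
  [4.2,0.6,0.7],
  [0,0,0],
], twist=[0,0,0,0])

```text
time_s: 5.35
tool_pos: [0.6145, -0.1767, 0.1068]
tool_rot: [-179.4, -0.2, -9.1]
force: [0.5, 0.6, -2.0]
grip_width: 0.0397
```

```bash
python3 - <<'E'
from h import *
c=shot('wrist');o=telemetry.get_obs(); print(o['tool_pos'],o['tool_rot'],o['force'])
u,v=map(int,proj(c,[.673,-.096,.056])); print(u,v)
y0=max(0,v-70);x0=min(max(0,u-80),480)
cv2.imwrite('pics/c4.png',cv2.resize(c['img'][y0:y0+140,x0:x0+160],None,fx=4.2,fy=4.2,interpolation=cv2.INTER_CUBIC)); print(x0,y0)
cv2.imwrite('pics/w4.png',c['img'])
np.savez('c4.npz',E=c['E'],img=c['img'],fx=c['fx'],fy=c['fy'],cx=c['cx'],cy=c['cy'])
E
```

```text
[ 0.61293517 -0.17657509  0.10716641] [-1.79387437e+02 -9.53823201e-02 -9.11310745e+00] [-1.03660834 -0.44426954 -1.66678788]
401 102
321 32
```

View pics/c4.png

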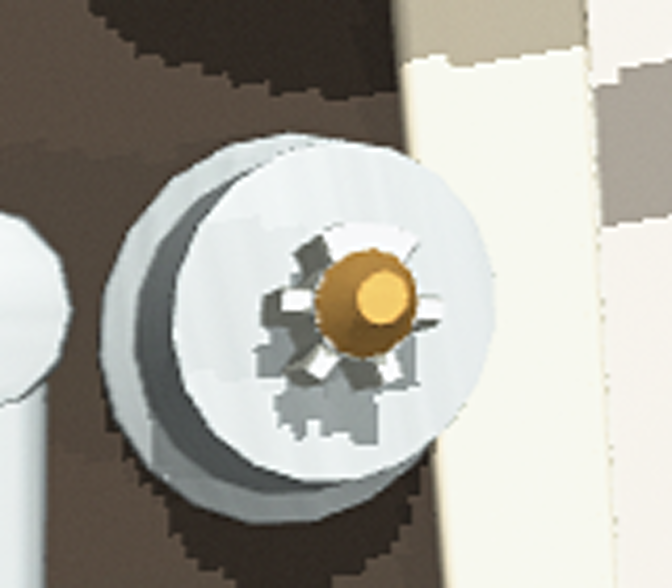

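Crop: brass nose tip at (385,297). The narrow ribs are to the left (297,300), right (430,308), lower-left (320,360) and lower-right (392,370). The wide filled rib is at the top, around (375,238). I'll enlarge it, rectified onto the rib-top plane, to read the angle.

```bash
python3 - <<'E'
from h import *
d=dict(np.load('c4.npz')); c={k:(v if v.ndim else float(v)) for k,v in d.items()}
C=np.array([.673,-.096,.056])
# nose & rib centre on their planes
f=lambda x,y,z: onz(c,321+x/4.2,32+y/4.2,z)
print('nose',f(385,297,.066),'ribC',f(361,304,.056), 'seat',f(334,310,.04))
C=f(361,304,.056)
S=.017; W=[C+[S,S,0],C+[S,-S,0],C+[-S,-S,0],C+[-S,S,0]]  # x up, y left
H=cv2.getPerspectiveTransform(np.float32([proj(c,w) for w in W]),np.float32([[0,0],[600,0],[600,600],[0,600]]))
im=cv2.warpPerspective(c['img'],H,(600,600),flags=cv2.INTER_CUBIC)
cv2.imwrite('pics/r4.png',im)
E
```

```text
nose [ 0.67612676 -0.09756434  0.066     ] ribC [ 0.67565369 -0.09743354  0.056     ] seat [ 0.67586797 -0.09687844  0.04      ]
```

View pics/r4.png

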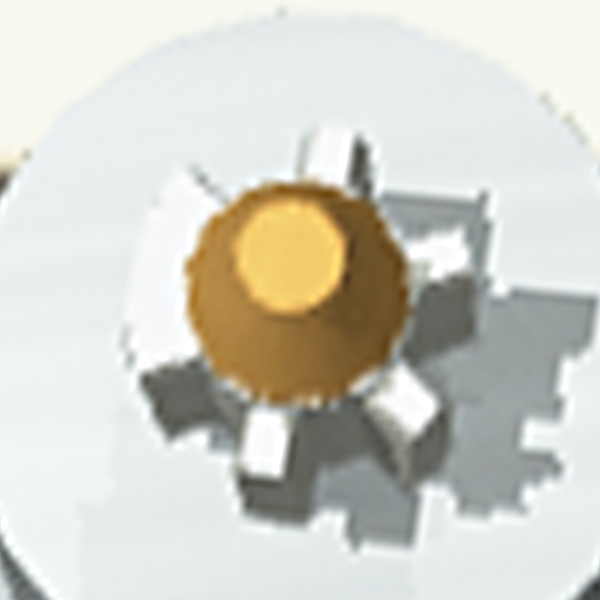

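Rectified view (x up, y left, 17.6 px/mm): narrow ribs at (328,150), (455,247), (415,400) and (265,450). The wide rib is centred at (157,270) and the spline axis at about (299,302). The wide rib therefore points at world ≈78°, so the yaw target is −12°.

```bash
python3 - <<'E'
from h import *
c=shot('wrist'); he=np.array(c['hand_eye']); g=cv2.cvtColor(c['img'],cv2.COLOR_BGR2HSV)
K=c.copy(); K['E']=he
for uv in [(314,105),(314,82)]: print(onz(K,*uv,-.022))
V=np.array([.6756,-.0974]); yaw=-12
ty=np.array([np.sin(np.radians(yaw)),-np.cos(np.radians(yaw))])
for off in (0,.0015): print(V-ty*off)
P=V-ty*.0
rows([(.64,-.14,.112,-12),(*P,.106,-12)])
E
```

```text
[-0.000868   -0.08180182 -0.022     ]
[-0.00086415 -0.08913001 -0.022     ]
[ 0.6756 -0.0974]
[ 0.67591187 -0.09593278]
[[2.1, -4.0, -0.4], [2.6, -4.9, 0.6]] [2.9, -0.0]
```

Request:
arm_command([
  [2.1,-4.0,-0.4],
  [2.6,-5.0,0.4],
  [0,0,0],
], twist=[2.9,0,0])

```text
time_s: 5.82
tool_pos: [0.6724, -0.0953, 0.1085]
tool_rot: [-179.2, 0.1, -12.4]
force: [-0.0, 0.7, -2.2]
grip_width: 0.0397
```

```bash
python3 - <<'E'
from h import *
o=telemetry.get_obs(); print(o['tool_pos'],o['tool_rot'],o['force'],o['wrist_torque'])
rows([(.6759,-.0959,.10,-12)])
E
```

```text
[ 0.67243305 -0.09530168  0.10853279] [-1.79197943e+02  9.47616238e-02 -1.23694628e+01] [-0.01579781  0.71277731 -2.20857138] [-0.07514299  0.08932026  0.01496618]
[[0.4, -0.0, 0.9]] [-0.4]
```

Request:
arm_command([
  [0.4,0,0.9],
  [0,0,1.0],
  [0,0,0.8],
  [0,0,0],
], twist=[-0.4,0,0,0])

```text
time_s: 6.32
tool_pos: [0.6737, -0.0983, 0.0799]
tool_rot: [-179.2, 0.1, -12.2]
force: [2.7, 1.0, -1.6]
grip_width: 0.0398
```

```bash
python3 - <<'E'
from h import *
o=telemetry.get_obs(); print(o['tool_pos'],o['tool_rot'],o['force'],o['wrist_torque'])
rows([(.6759,-.0959,.075,-12)])
E
```

```text
[ 0.67374938 -0.09829246  0.07992249] [-1.79167062e+02  9.58426059e-02 -1.21708304e+01] [ 2.74043323  1.04992667 -1.64661394] [ 0.21391794 -0.47809824  0.00651863]
[[0.2, -0.3, 0.5]] [-0.2]
```

Request:
arm_command([
  [0.2,-0.1,0.4],
  [0,0,0.4],
  [0,0,0],
], twist=[-0.2,0,0])

```text
time_s: 6.7
tool_pos: [0.6768, -0.0982, 0.0723]
tool_rot: [-179.2, -0.0, -12.0]
force: [1.0, 0.5, -2.3]
grip_width: 0.0398
```

```bash
python3 - <<'E'
from h import *
o=telemetry.get_obs(); print(o['tool_pos'],o['tool_rot'],o['force'],o['wrist_torque'])
E
```

```text
[ 0.67681564 -0.09824436  0.07228109] [-1.79152033e+02 -2.75920499e-02 -1.20018065e+01] [ 0.99415382  0.54657151 -2.30674269] [ 0.04179422 -0.36200538  0.01874665]
```

Close to rib-top height, with only light forces. I'm continuing gently.

Request:
arm_command([
  [0.1,0,0.3],
  [0,0,0.3],
  [0,0,0],
], twist=[0,0,0])

```text
time_s: 7.08
tool_pos: [0.6773, -0.0972, 0.0658]
tool_rot: [-179.1, 0.1, -12.0]
force: [0.5, 1.7, -1.1]
grip_width: 0.04
```

Request:
arm_command([
  [0,0,0.3],
  [0,0,0],
], twist=[0,0])

```text
time_s: 7.32
tool_pos: [0.677, -0.0971, 0.0624]
tool_rot: [-179.1, 0.1, -12.0]
force: [0.9, 1.1, -2.3]
grip_width: 0.0394
```

Request:
arm_command([
  [0,0,0.3],
  [0,0,0],
], twist=[0,0])

```text
time_s: 7.58
tool_pos: [0.6769, -0.097, 0.0591]
tool_rot: [-179.1, 0.1, -12.0]
force: [0.7, 1.2, -2.2]
grip_width: 0.0398
```

Request:
arm_command([
  [0,0,0.2],
  [0,0,0],
], twist=[0,0])

```text
time_s: 7.82
tool_pos: [0.6771, -0.097, 0.0576]
tool_rot: [-179.1, 0.1, -12.0]
force: [-0.7, 1.8, -1.0]
grip_width: 0.0393
```

Request:
arm_command([
  [0,0,0.2],
  [0,0,0],
], twist=[0,0])

```text
time_s: 8.07
tool_pos: [0.6771, -0.0971, 0.0577]
tool_rot: [-179.0, 0.1, -12.0]
force: [0.6, 1.2, -1.3]
grip_width: 0.0401
```

Request:
arm_command([
  [0,0,0.4],
  [0,0,0.2],
], twist=[0,0])

```text
time_s: 8.32
tool_pos: [0.6768, -0.0968, 0.0567]
tool_rot: [-178.9, 0.2, -11.9]
force: [-3.9, 2.2, 8.2]
grip_width: 0.0393
```

Request:
arm_command([
  [0,0,0.6],
  [0,0,0.6],
], twist=[0,0])

```text
time_s: 8.57
tool_pos: [0.6768, -0.0967, 0.0559]
tool_rot: [-178.6, 0.2, -11.9]
force: [-13.6, 4.5, 33.0]
grip_width: 0.0397
```

Request:
arm_command([
  [0,0,0],
  [0,0,0],
  [0,0,0],
  [0,0,0],
], twist=[0,5,5,0])

```text
time_s: 9.07
tool_pos: [0.6776, -0.0963, 0.057]
tool_rot: [-178.6, 0.3, -22.1]
force: [-1.5, 1.6, 3.8]
grip_width: 0.0398
```

```bash
python3 - <<'E'
from h import *
o=telemetry.get_obs(); print(o['tool_pos'],o['tool_rot'],o['force'],o['wrist_torque'],o['qpos'])
E
```

```text
[ 0.67756896 -0.09632777  0.05698391] [-178.57439836    0.34919183  -22.1309953 ] [-1.48427008  1.61128362  3.75050467] [0.12817661 0.35384055 0.09529348] [-20.62798822  33.44888187  37.57616853  89.15815981 -23.36516723
  65.22539621   0.23418638]
```

Request:
arm_command([
  [0,0,0],
  [0,0,0],
  [0,0,0],
  [0,0,0],
  [0,0,0],
], twist=[6,6,6,6,0])

```text
time_s: 9.7
tool_pos: [0.6782, -0.0968, 0.057]
tool_rot: [-178.9, 0.8, -46.2]
force: [-0.5, 1.5, 3.2]
grip_width: 0.0401
```

```bash
python3 - <<'E'
from h import *
o=telemetry.get_obs(); print(o['tool_pos'],o['tool_rot'],o['force'],o['wrist_torque'],o['qpos'])
E
```

```text
[ 0.67822297 -0.09675372  0.05695018] [-178.85310441    0.81728524  -46.24704081] [-0.45383087  1.53291769  3.15290066] [0.25423149 0.36166641 0.07991807] [-23.87792625  35.00914588  42.53150063  89.22769285 -26.68663367
  66.01842588 -21.64241437]
```

Request:
arm_command([
  [0,0,0],
  [0,0,0],
  [0,0,0],
  [0,0,0],
  [0,0,0],
  [0,0,0],
], twist=[6,6,6,6,6,0])

```text
time_s: 10.45
tool_pos: [0.6787, -0.0976, 0.0569]
tool_rot: [-179.4, 1.2, -76.0]
force: [-1.5, 3.3, 3.1]
grip_width: 0.0396
```

```bash
python3 - <<'E'
from h import *
o=telemetry.get_obs(); print(o['tool_pos'],o['tool_rot'],o['force'],o['wrist_torque'],o['qpos'])
E
```

```text
[ 0.67867103 -0.09759231  0.05688279] [-179.38449996    1.20643243  -76.0129977 ] [-1.47579759  3.2631893   3.14614372] [0.33380631 0.32232681 0.13525176] [-27.64259037  37.3357351   48.64669548  89.32793905 -31.07572087
  67.29460566 -48.45625699]
```

Request:
arm_command([
  [0,0,0],
  [0,0,0],
  [0,0,0],
], twist=[4,4,0])

```text
time_s: 10.82
tool_pos: [0.6787, -0.0979, 0.0569]
tool_rot: [-179.5, 1.3, -83.6]
force: [-0.2, 1.3, 2.8]
grip_width: 0.0399
```

```bash
python3 - <<'E'
from h import *
o=telemetry.get_obs(); print(o['tool_rot'],o['force'],o['wrist_torque'])
E
```

```text
[-179.54581087    1.27035849  -83.55297195] [-0.23818074  1.30507764  2.75215481] [0.24203453 0.30280669 0.11789604]
```

Request:
arm_command([
  [0,0,0],
  [0,0,0],
], twist=[2,0])

```text
time_s: 11.08
tool_pos: [0.6787, -0.0979, 0.0569]
tool_rot: [-179.6, 1.3, -85.4]
force: [-1.8, 1.6, 2.5]
grip_width: 0.04
```

```bash
python3 - <<'E'
from h import *
o=telemetry.get_obs(); print(o['tool_rot'],o['force'],o['wrist_torque'])
E
```

```text
[-179.58946671    1.29506271  -85.44054305] [-1.75030295  1.56860181  2.45071897] [0.22417523 0.30476069 0.10981532]
```

Request:
arm_command([
  [0,0,0],
  [0,0,0],
], twist=[2,0])

```text
time_s: 11.32
tool_pos: [0.6787, -0.098, 0.0569]
tool_rot: [-179.6, 1.3, -87.5]
force: [-0.2, 1.2, 2.2]
grip_width: 0.0399
```

```bash
python3 - <<'E'
from h import *
o=telemetry.get_obs(); print(o['tool_rot'],o['force'],o['wrist_torque'])
E
```

```text
[-179.63166745    1.30992026  -87.51903988] [-0.19085269  1.24125667  2.18371444] [0.22632371 0.34238526 0.05982572]
```

Request:
arm_command([
  [0,0,0],
  [0,0,0],
], twist=[2,0])

```text
time_s: 11.58
tool_pos: [0.6787, -0.098, 0.0569]
tool_rot: [-179.7, 1.3, -89.6]
force: [-0.2, 1.7, 2.0]
grip_width: 0.0398
```

```bash
python3 - <<'E'
from h import *
o=telemetry.get_obs(); print(o['tool_rot'],o['force'],o['wrist_torque'])
E
```

```text
[-179.67786674    1.31202009  -89.64518053] [-0.16901133  1.65408584  2.01211923] [0.23925302 0.30895949 0.12474439]
```

Request:
arm_command([
  [0,0,0],
  [0,0,0],
], twist=[2,0])

```text
time_s: 11.82
tool_pos: [0.6787, -0.0981, 0.0569]
tool_rot: [-179.7, 1.3, -91.8]
force: [-0.1, 1.6, 2.0]
grip_width: 0.0398
```

```bash
python3 - <<'E'
from h import *
o=telemetry.get_obs(); print(o['tool_rot'],o['force'],o['wrist_torque'])
E
```

```text
[-179.72953738    1.30724555  -91.76908806] [-0.09419761  1.58092285  2.04147758] [0.15819053 0.28431025 0.1518652 ]
```

Request:
arm_command([
  [0,0,0],
  [0,0,0],
], twist=[2,0])

```text
time_s: 12.08
tool_pos: [0.6787, -0.0982, 0.0569]
tool_rot: [-179.8, 1.3, -93.8]
force: [-0.9, 1.5, 2.7]
grip_width: 0.04
```

```bash
python3 - <<'E'
from h import *
c=shot('top','top5.png'); o=telemetry.get_obs(); print(o['tool_rot'],o['force'],o['wrist_torque'])
# off line from top view: other valve / spout feet
w=shot('wrist','w5.png'); K=w.copy(); 
cv2.imwrite('pics/j5.png',np.hstack([cv2.resize(w['img'],(400,300)),cv2.resize(c['img'][130:250,260:420],(400,300))]))
E
```

```text
[-179.78597413    1.28832155  -93.81853867] [0.05603221 0.99553029 1.47555422] [0.13090062 0.33824156 0.51672489]
```

View pics/j5.png

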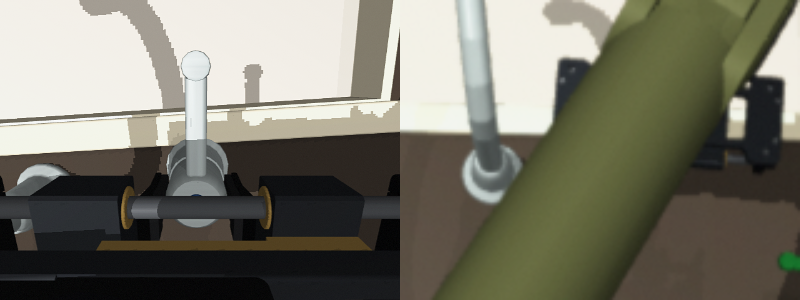

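Left panel: the blade points out straight (tip 196,66) towards the bowl, with the hub sitting on the body. The torque just rose to 0.52 N·m, so the stop is reached. I'm relaxing at once, then letting go.

Request:
arm_command([
  [0,0,0],
  [0,0,0],
], twist=[-1,0])

```text
time_s: 12.42
tool_pos: [0.6787, -0.0982, 0.0569]
tool_rot: [-179.8, 1.3, -92.8]
force: [-1.0, 0.8, 2.5]
grip_width: 0.0396
```

```bash
python3 - <<'E'
from h import *
o=telemetry.get_obs(); print(o['tool_pos'],o['tool_rot'],o['force'],o['wrist_torque'])
E
```

```text
[ 0.6786955  -0.0981736   0.05692579] [-179.75338185    1.29814327  -92.76043091] [-0.98101517  0.84461864  2.52735112] [0.1239729  0.25465105 0.28228943]
```

Request:
arm_command([
  [0,0,0],
  [0,0,0],
  [0,0,0],
  [0,0,0],
  [0,0,0],
], twist=[-0.5,0,0,0,0], grip=100)

```text
time_s: 13.05
tool_pos: [0.678, -0.0996, 0.0558]
tool_rot: [-179.8, 1.2, -92.4]
force: [-0.4, -0.1, 0.6]
grip_width: 0.0813
```

Request:
arm_command([
  [0,0,-2],
  [0,0,-4],
  [0,0,-5],
  [0,4,-2],
  [0,5,0],
  [0,0,0],
], twist=[0,0,0,0,0,0])

```text
time_s: 13.8
tool_pos: [0.5864, -0.1009, 0.1962]
tool_rot: [-179.5, 1.3, -92.5]
force: [0.2, -0.2, 1.0]
grip_width: 0.0868
```

```bash
python3 - <<'E'
from h import *
o=telemetry.get_obs(); print(o['tool_pos'],o['tool_rot'],o['force'],o['grip_width'])
w=shot('wrist','w6.png'); t=shot('top','top6.png'); s=shot('scene','scene6.png')
x=cv2.resize(s['img'][220:360,200:480],(560,280)); y=cv2.resize(w['img'],(400,300))
a=np.zeros((600,800,3),np.uint8); a[:300,:400]=y; a[:300,400:]=cv2.resize(t['img'][130:280,190:390],(400,300)); a[310:590,:560]=x
cv2.imwrite('pics/j6.png',a)
E
```

```text
[ 0.58639137 -0.10085275  0.19622534] [-179.48210832    1.25629239  -92.54692061] [ 0.22512781 -0.17979599  1.02146613] 0.08684186272889798
```

View pics/j6.png

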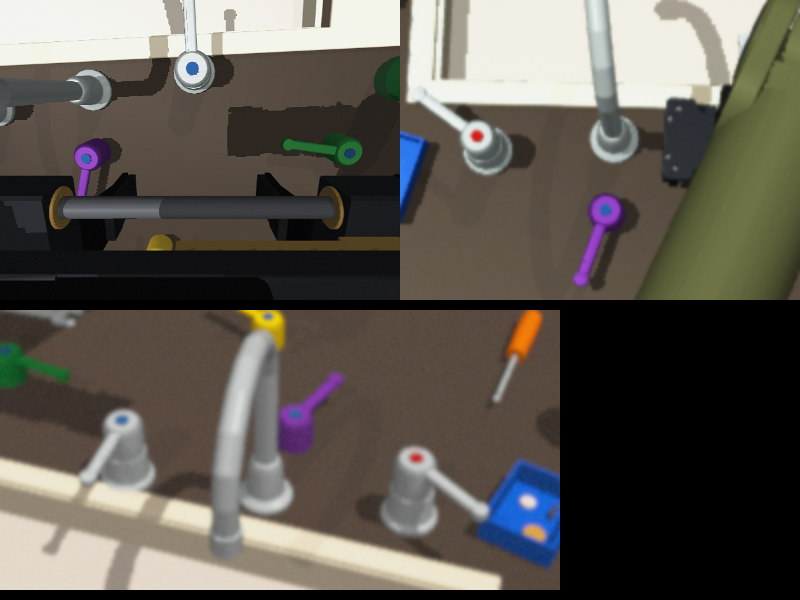

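The lever sits on the valve like its red twin does, with its blade towards the bowl. Next is a numeric check of dot height and blade angle against the line of the valves.

```bash
python3 - <<'E'
from h import *
t=shot('top');s=shot('scene');w=shot('wrist')
def blobs(c,lo,hi,box):
    x0,y0,x1,y1=box; h=cv2.cvtColor(c['img'],cv2.COLOR_BGR2HSV)[y0:y1,x0:x1]
    n,l,st,ct=cv2.connectedComponentsWithStats(cv2.inRange(h,lo,hi)); i=1+np.argmax(st[1:,4]); return ct[i]+[x0,y0]
B=((95,70,50),(130,255,255)); Rd=((170,120,80),(180,255,255))
def tri(a,b):
    (o1,d1),(o2,d2)=a,b; k,_,_,_=np.linalg.lstsq(np.c_[d1,-d2],o2-o1,rcond=None)
    p,q=o1+k[0]*d1,o2+k[1]*d2; return (p+q)/2,np.linalg.norm(p-q)
bs=blobs(s,*B,(245,265,280,290)); bw=blobs(w,*B,(280,85,340,140)); print(bs,bw)
print('blue',tri(ray(s,*bs),ray(w,*bw)))
rs=blobs(s,*Rd,(395,285,425,305)); rt=blobs(t,*Rd,(215,185,245,210)); print(rs,rt)
r=tri(ray(s,*rs),ray(t,*rt)); print('red',r)
b=onz(s,*bs,.08); r2=onz(s,*rs,.08); print('z=.08 scene',b,r2,'wrist',onz(w,*bw,.08),'top red',onz(t,*rt,.08))
d=r2-b; print(np.linalg.norm(d),'off dir',np.degrees(np.arctan2(d[1],d[0]))-90)
b0=onz(w,*bw,.08); d=onz(t,*rt,.08)-b0; print(np.linalg.norm(d),'off dir',np.degrees(np.arctan2(d[1],d[0]))-90)
tip=onz(s,244,304.5,.078); print('tip',tip,np.degrees(np.arctan2(*(tip-b)[1::-1])),np.linalg.norm((tip-b)[:2]))
# blade in wrist: mid columns of bright bar just above hub
h=cv2.cvtColor(w['img'],cv2.COLOR_BGR2HSV)
cv2.imwrite('pics/bl.png',cv2.resize(w['img'][0:160,230:390],None,fx=3.7,fy=3.7,interpolation=cv2.INTER_CUBIC))
E
```

```text
[260.5 274.5] [308.05649718 115.51977401]
blue (array([ 0.67627066, -0.09844246,  0.08038181]), np.float64(0.002211666067878638))Traceback (most recent call last):
  File "<stdin>", line 12, in <module>
  File "<stdin>", line 5, in blobs
    return _wrapfunc(a, 'argmax', axis=axis, out=out, **kwds)
    return bound(*args, **kwds)
ValueError: attempt to get argmax of an empty sequence
```

The dot is at z = 0.0804, so the lever is home. I'll fix the red mask (hue near 0).

```bash
python3 - <<'E'
from h import *
t=shot('top');s=shot('scene');w=shot('wrist')
def blob(c,lo,hi,box):
    x0,y0,x1,y1=box; h=cv2.cvtColor(c['img'],cv2.COLOR_BGR2HSV)[y0:y1,x0:x1]
    M=cv2.moments(cv2.inRange(h,lo,hi),True); return np.array([x0+M['m10']/M['m00'],y0+M['m01']/M['m00']])
Rd=((0,100,80),(10,255,255))
rs=blob(s,*Rd,(395,285,425,305)); rt=blob(t,*Rd,(215,185,245,210)); bs=(260.5,274.5); bw=(308.06,115.5)
b=onz(s,*bs,.08); b0=onz(w,*bw,.08)
for n,p,q in(('scene',b,onz(s,*rs,.08)),('w/top',b0,onz(t,*rt,.08))):
    d=q-p; print(n,p,q,np.linalg.norm(d),'off dir',np.degrees(np.arctan2(d[1],d[0]))-90)
tip=onz(s,244,304.5,.078); print('tip',tip,np.degrees(np.arctan2(*(tip-b)[1::-1])),np.linalg.norm((tip-b)[:2]))
cv2.imwrite('pics/bl.png',cv2.resize(w['img'][0:160,230:390],None,fx=3.7,fy=3.7,interpolation=cv2.INTER_CUBIC))
E
```

```text
scene [ 0.67638812 -0.09963288  0.08      ] [0.64082182 0.19824644 0.08      ] 0.29999507764733874 off dir 6.808788829288019
w/top [ 0.67497568 -0.09792225  0.08      ] [0.64297598 0.20057279 0.08      ] 0.3002053753659166 off dir 6.118936880147828
tip [ 0.76469791 -0.09489138  0.078     ] 3.0733497381925403 0.08843699476642403
```

View pics/bl.png

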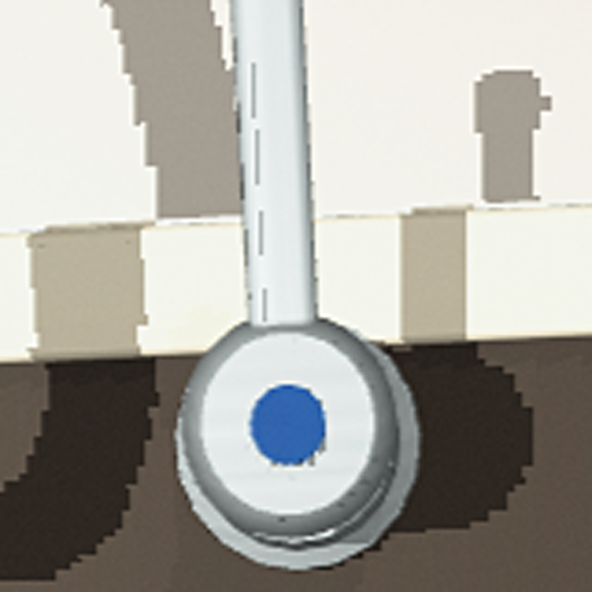

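```bash
python3 - <<'E'
from h import *
w=shot('wrist')
g=lambda x,y,z: onz(w,230+x/3.7,y/3.7,z)
a,b,d=g(283,320,.078),g(266,2,.078),g(288,425,.08)
f=lambda p,q: np.degrees(np.arctan2(*(q-p)[1::-1]))
print(a,b,d,f(a,b),f(d,b),f(d,a))
E
```

```text
[ 0.69366157 -0.09772977  0.078     ] [ 0.74542756 -0.09724073  0.078     ] [ 0.67523818 -0.09784545  0.08      ] 0.5412679394216381 0.4936235310708402 0.3597489366074874
```

The blade is at 0.5° with the off line at about 6.4°, which puts the tip about 8.5 mm past it. That matches the description of hard against the off stop. The gripper is clear, so I'm handing in.

```bash
python3 -c "
from h import *
env.sign_off(); print(telemetry.get_obs()['time_s'])"
```

```text
the job is handed in; nothing more can be done
the job is handed in; nothing more can be done
```

The lever is back on the bare valve, seated home and turned clockwise to its off stop. I let go and handed the job in after about 14 s of robot time. One reading went over a stated limit. The wrist torque touched about 0.52 N·m for a moment at the stop, against the roughly 0.45 N·m the splines are said to bear. I relaxed it at once.

**Fitting:** I gripped the chrome blue-dot lever and read the wide rib at about 78° world from a close wrist view. At that angle it slid down freely, and I finished with a firm push of 33 N.

**Last checks:**
- **Seated:** the hub's top dot is at z = 80.4 mm, against 80 mm expected when home.
- **Off:** the blade is at about 0.5° in the close wrist view, with the off line at about 6.4°. The tip is therefore about 8.5 mm past the off line, matching the expected 8 mm or so. A rougher estimate from the scene camera put the blade at 3°. The tool's own angle at the stop was about −3.8°, which I put down to slack in the grip.
- **Surroundings:** the gripper was open and clear with near-zero force at the end. I steered clear of the other valve's lever and the things around. I only glanced at those in the final pictures and did not measure them against the start.

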